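Leave the clipboard overhanging the desk riser

TASK

Two thin boards of the same size lie on the wooden desk riser; push the one with the metal clip, with the fingertips, towards the robot until its long front side sticks out about 4 cm (3 to 5 cm is fine) past the riser's front edge and lies parallel to that edge, so that a colleague can take hold of it. It must stay lying flat on the riser the whole time: slide it, do not pick it up or tip it. Leave the plain board and everything else where they are, and move clear.

Things in the scene. Friction and masses are not known exactly. Their poses are not given: they have to be found in the camera images.
- riser: Fixed low wooden desk riser (a shelf on two end panels, a keyboard stowed under it): top board 260 mm deep (its x) by 660 mm wide (its y) and 18 mm thick, top face 75 mm above the desk. Origin on the desk under its centre; its -x side is the front, towards the robot. It stands turned by up to 0.15 rad.
- riser_edge (a point): Middle of the riser's front top edge, 130 mm in front (-x) of the riser's centre, 75 mm above the desk; axes as the riser's (x away from the robot across the riser, y along the edge).
- clipboard: Rigid brown hardboard, 130 (its x) by 180 (its y) by 5 mm, about 0.16 kg, flat on the riser's left or right half. A low steel clip, 90 mm along y, 22 mm deep, sits centred on its far (+x) long side, back flush with the board's straight far side, top 12 mm above the underside. Origin: centre of the underside; x points away from the robot, at the start within 0.25 rad of the riser's x.
- clipboard_front (a point): Middle of the clipboard's front long side (the one without a clip, towards the robot), at its underside, 65 mm in -x from the clipboard's origin; axes as the clipboard's.
- plain_board: Bystander: brown hardboard of the same size, 130 by 180 by 5 mm, without a clip, on the other half of the riser. Origin at the centre of its underside, axes as the clipboard's.
- tape_roll: Bystander: clear tape roll lying flat, 44 mm across, 18 mm high, on the riser between the boards. Origin at the centre of its underside.
- eraser: Bystander: eraser 44 by 20 by 12 mm on the riser between the boards. Origin at the centre of its underside.
- glue_stick: Bystander: upright glue stick, 27 mm across, 88 mm high, at the riser's left (+y) end. Origin at the centre of its underside.
- stapler: Bystander: black stapler 125 by 34 by 46 mm at the riser's right (-y) end. Origin at the centre of its underside.
- mug: Bystander: white mug, 80 mm across, 90 mm high, on the desk to the left. Origin at the centre of its underside.
- mouse: Bystander: white computer mouse, about 85 by 62 by 34 mm, on a blue pad on the desk to the right. Origin at its underside.
Not all that is in view belongs to the job. Leave any purple or red look-alike of the clipboard alone.

How it is judged (in metres and radians):
At the end, for the whole second after the job is handed in: The clipboard's front side is 29 to 51 mm past the riser's front edge, within 0.14 rad of parallel to it; the board lies flat (tilt under 0.04 rad, within 4 mm of the riser's top) and at rest; every bystander is within 20 mm of its start and the glue stick upright (x of clipboard_front in the frame of riser_edge between -0.051 and -0.029 m and angle between the x axis of clipboard and the x axis of riser, either way round below 0.14 rad and z of clipboard in the frame of riser between 0.071 and 0.079 m and angle between clipboard's own z axis and vertical below 0.04 rad and linear speed of clipboard below 0.01 m/s and angular speed of clipboard below 0.1 rad/s and distance of each of plain_board, tape_roll, eraser, glue_stick, stapler, mug, mouse from where it was at the start of the episode below 0.02 m and angle between glue_stick's own z axis and vertical below 0.1 rad); the robot touches nothing.
It fails at once if the clipboard is lifted off the riser by more than 10 mm (z of clipboard in the frame of riser above 0.085 m).
It fails at once if the clipboard is tipped by more than 0.12 rad, or falls off the riser (angle between clipboard's own z axis and vertical above 0.12 rad or z of clipboard in the frame of riser below 0.06 m).
It fails at once if the plain board or another bystander is moved by more than 20 mm, or the glue stick is tipped (distance of any of plain_board, tape_roll, eraser, glue_stick, stapler, mug, mouse from where it was at the start of the episode above 0.02 m or angle between glue_stick's own z axis and vertical above 0.3 rad).
It also fails if it takes over 35 s, if anything falls off the work surface, if the arm or the gripper's body presses on something with over 40 N, if the wrist force passes 120 N, or if a joint passes its speed limit or range.

ROBOT

A 6-joint arm with a two-finger parallel gripper is mounted at the origin on the work surface. World frame = base frame: x ahead of the robot, y to its left, z up, the work surface at z = 0. Lengths are in mm, angles in degrees, forces in N, time in s.
With the tool pointing down it reaches from about 350 to 850 mm from the base axis. Payload 8.1 kg.
Tool frame: the origin (TCP) lies midway between the tips of the shut fingers; the grasp point (between the pads) lies 19 mm behind it; z points along the fingers, y is the line along which they close (so a half turn about z gives the same grasp; the last joint's range is limited). The gripper opens to 85 mm and grips with 20 to 120 N. Pads are 22 mm wide; open, the fingers measure 114 mm over their backs; the gripper's body (76 mm by 85 mm) begins 54 mm behind the grasp point. The pads swing forward as they close: fully open they stand 13 mm farther back than shut.
Start: joints at [-75.367, 7.471, 85.268, -0, 87.261, -4.893], TCP at [200.565, -565.49, 192.792] pointing down, gripper open.
Joint ranges: [-169.43, 169.43], [-51.17, 129.36], [1.28, 143.12], [-76.62, 256.62], [0, 156.53], [-152.29, 152.29]. Speed limits (degrees/s): [136.94, 136.94, 159.86, 180, 180, 180].

INTERFACE

Orientations are given as [roll, pitch, yaw] about the fixed x, y, z axes, in that order (R = Rz(yaw) Ry(pitch) Rx(roll)).
In Python, from bench import sense, snapshot, order, finder gives the robot as it stands.
- The arm moves only by the tool send_rows, never from a script. Its argument "steps" is a list of rows, each a list of 2 entries, a list of its own where there are three numbers: the shift along the world's x, y, z in units of 30 mm (1.0 is 30 mm), then the turn, a rotation vector about the world's x, y, z in rad. In form: [[[dx, dy, dz], [wx, wy, wz]], ...]. A call has 1 to 10 rows; each row is the pose to reach, as a shift and turn from the pose commanded when the call began; what a row does not reach only later rows make up. A row lasts 1/8 s, in which the tool goes at most 62.5 mm and 10.7 degrees, less where a joint would pass 70% of its speed; a pose out of reach is approached as far as the arm can. A call with a gripper value outside its range is refused whole. "fingers" is the closure, from 0 (fully open) to 1 (shut), set as the call begins (left out, the last holds). The fingers move at their own pace and stop on an object; "squeeze" is the grip in N (left out, the last holds). Time passes only in rows, so rows that repeat a pose let the fingers close. It gives the time, the measured TCP pose, the force, the opening and the grip force at its end, in the units of the state.
- sense(): the state, without advancing time (a new reading comes with each control period).
- snapshot(name): name is "side" or "top" or "wrist"; returns a dict with "img" (480x640x3 uint8, red, green, blue), "K" (3x3 intrinsics, pixels), "pose" (4x4, takes a point from camera to world coordinates). Camera axes: x right, y up, looking along -z (the intrinsics and any distortion apply to the point x, -y, -z); pixel columns grow to the right and rows downward; lengths in mm; the calibration is good to about 2 mm. A picture is of the moment at which its call begins. There is no depth.
- order.hand_in(): hands the job in; it is judged then, once.
Trained networks look in the newest picture that a camera, given by its name, has taken for a name from the list of things; names that differ only in an ending like _2 or _b are one class to them, and where a whole thing is asked for, a point or a joint stands for the part that bears it (a point fixed in the world has none). Each returns a list of dicts, best first, with "confidence" (0 to 1); they miss things now and then, are a little off and sometimes report something else, mostly with a low value. They report only what shows in the picture. A call takes as long as a camera call. They do not tell look-alikes from the thing itself.
- finder.find_in(label, camera): "box" ([left, top, width, height] as shares, 0 to 1, of the picture: columns of its width, rows of its height, round what is visible of it).
- finder.trace(label, camera): "mask" (480x640 bool, what is visible of it) and "box" ([left, top, width, height] as shares, 0 to 1, of the picture: columns of its width, rows of its height, round what is visible of it).
- finder.pinpoint(label, camera): "at" ([column, row] as shares, 0 to 1, of the picture: columns of its width, rows of its height: a listed point, or the origin of a listed thing).
The state is a dict: "time": time; "joint_pos": joint angles; "qd": joint speeds; "joint_efforts": joint torques, N m; "tool_pos": TCP position; "tcp_rot": TCP orientation; "ft_force": force on the tool from outside, world axes, zero at the start; "wrist_torque": the same for the moment, N m; "finger_gap": finger opening in mm; "grip_force": force on a finger pad.
Only numpy, scipy, OpenCV 4.12 (cv2) and the standard library are available. Lean on these libraries where they do the work, as an engineer would, in place of code of your own. Each camera call takes 0.05 s, during which the arm holds its last target. There are 200 camera calls.

## Working session

There is one attempt and no reset: what is moved stays moved. The work goes in short steps, Python scripts to look and compute and a tool call to move; the robot and the scene stay as the last step left them, time stands still between calls to the robot, and variables do not carry over. Pictures are saved under pics/ and viewed, at most 10 in all, crops included, and the job is handed in when it is done.

Besides the shell and the picture viewer there is one more tool, called as name(argument=value, ...) on one line, values as JSON. send_rows: Moves the arm, as the interface text tells. Its arguments: {"type":"object","properties":{"steps":{"type":"array"},"fingers":{"type":"number"},"squeeze":{"type":"number"}},"required":["steps"]}

```bash
mkdir -p pics; cat > h.py <<'E'
import numpy as np, cv2
from bench import sense, snapshot, order, finder
def save(s,n,crop=None,scale=1):
    im=s["img"][:,:,::-1]
    if crop: a,b,c,d=crop; im=im[b:d,a:c]
    cv2.imwrite("pics/"+n,cv2.resize(im,None,fx=scale,fy=scale,interpolation=cv2.INTER_CUBIC))
def ray(s,px,z):
    K=np.array(s["K"]);P=np.array(s["pose"]);px=np.atleast_2d(px).astype(float)
    d=np.c_[(px-K[:2,2])/[K[0,0],K[1,1]],np.ones(len(px))]*[1,-1,-1]
    w=d@P[:3,:3].T; o=P[:3,3]; return o+w*((z-o[2])/w[:,2])[:,None]
def proj(s,X):
    K=np.array(s["K"]);P=np.array(s["pose"]);c=(np.atleast_2d(X)-P[:3,3])@P[:3,:3]*[1,-1,-1]
    p=c@K.T; return p[:,:2]/p[:,2:]
E
python3 - <<'E'
from h import *
s=snapshot("top");save(s,"t0.png");print({k:v for k,v in s.items() if k!="img"})
def show(l):
    for r in finder.pinpoint(l,"top"):
        p=np.array(r["at"])*[640,480];z={"riser_edge":75,"riser":0,"mug":0,"mouse":0}.get(l,75)
        print(l,round(r["confidence"],2),p.round(),ray(s,p,z).round()[0])
for l in "riser riser_edge clipboard clipboard_front plain_board tape_roll eraser glue_stick stapler".split(): show(l)
s=snapshot("side");save(s,"s0.png");print(sense()["tool_pos"])
E
```

```text
{'K': array([[597.21643663,   0.        , 316.19116748],
       [  0.        , 597.21643663, 237.33476309],
       [  0.        ,   0.        ,   1.        ]]), 'pose': array([[ 1.48086973e-02,  9.92817804e-01, -1.18716088e-01,
         2.87932030e+02],
       [-9.99884446e-01,  1.42960339e-02, -5.16887932e-03,
        -2.58993063e+01],
       [-3.43458620e-03,  1.18778915e-01,  9.92914786e-01,
         1.54922894e+03],
       [ 0.00000000e+00,  0.00000000e+00,  0.00000000e+00,
         1.00000000e+00]])}
riser 0.68 [503. 244.] [ 462. -504.    0.]
riser_edge 0.61 [313. 249.] [435. -11.  75.]
clipboard 0.95 [225. 309.] [285. 202.  75.]
clipboard 0.66 [260. 201.] [553. 123.  75.]
clipboard 0.32 [257. 228.] [485. 131.  75.]
clipboard_front 0.89 [396. 295.] [ 324. -217.   75.]
clipboard_front 0.73 [236. 287.] [337. 178.  75.]
clipboard_front 0.71 [253. 228.] [485. 139.  75.]
plain_board 0.84 [382. 211.] [ 533. -182.   75.]
tape_roll 0.71 [317. 229.] [484. -19.  75.]
eraser 0.68 [318. 178.] [615. -19.  75.]
eraser 0.21 [257. 202.] [552. 131.  75.]
glue_stick 0.51 [200. 196.] [564. 275.  75.]
stapler 0.59 [435. 187.] [ 596. -314.   75.]
[ 200.57827816 -565.46703536  192.78295735]
```

View pics/t0.png

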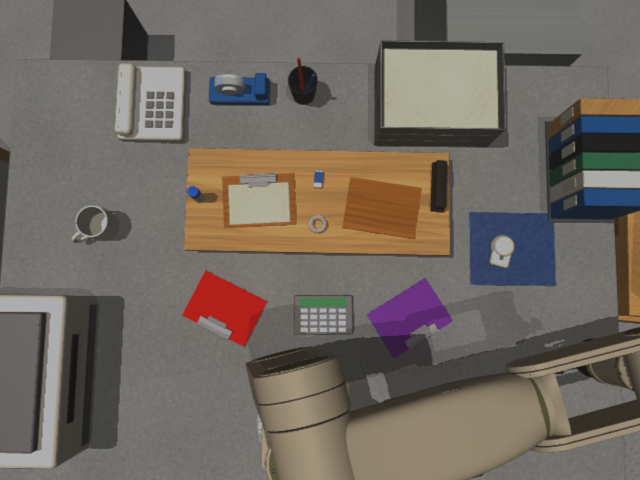

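View pics/s0.png

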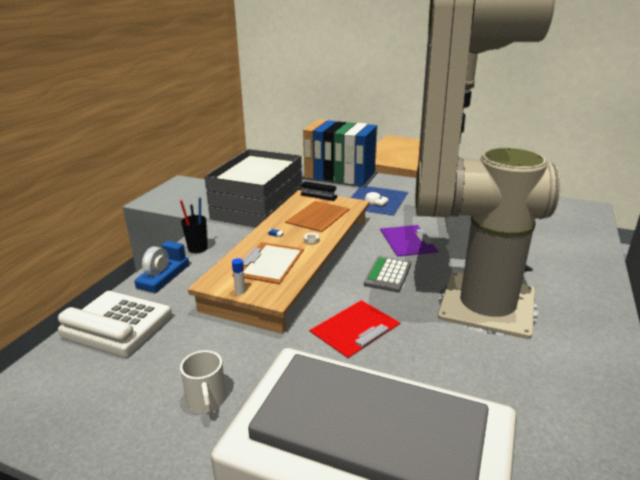

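The top view shows the riser spanning about (186-450, 149-255). There are four candidates:
- Brown board with paper and a steel clip at (260,201), on the riser.
- Plain brown board at (382,211).
- Red look-alike at (225,309), on the desk.
- Purple look-alike at (410,317), on the desk.

The one at (260,201) fits, being brown, clipped and on the riser. The side view agrees. I'll confirm it in an enlarged crop.

```bash
python3 - <<'E'
from h import *
s=snapshot("top");save(s,"t1.png",(180,140,340,260),5)
m=[r for r in finder.trace("clipboard","top") if 240<(r["box"][0]+r["box"][2]/2)*640<280]
for r in m:
    c=max(cv2.findContours(r["mask"].astype(np.uint8),0,1)[0],key=cv2.contourArea)
    b=cv2.boxPoints(cv2.minAreaRect(c));print(r["confidence"],b,ray(s,b,80).round(),r["box"])
for r in finder.trace("riser","top")[:2]:
    c=max(cv2.findContours(r["mask"].astype(np.uint8),0,1)[0],key=cv2.contourArea)
    b=cv2.boxPoints(cv2.minAreaRect(c));print(r["confidence"],b,ray(s,b,75).round())
# nominal riser corners
print(ray(s,[[188,149],[452,152],[450,250],[185,248],[223,226],[295,224],[222,177],[294,174]],78).round())
E
```

```text
0.98 [[221.94345 175.81224]
 [293.73306 172.39369]
 [296.19687 224.1335 ]
 [224.40726 227.55205]] [[616. 221.  80.]
 [627.  41.  80.]
 [496.  32.  80.]
 [485. 210.  80.]] [0.345, 0.3671, 0.1134, 0.1125]
0.94 [[183.30516 250.74702]
 [185.67339 145.95308]
 [450.94464 151.94792]
 [448.57642 256.74188]] [[ 426.  311.   75.]
 [ 693.  316.   75.]
 [ 686. -356.   75.]
 [ 421. -347.   75.]]
[[ 684.  309.   78.]
 [ 686. -358.   78.]
 [ 437. -350.   78.]
 [ 433.  306.   78.]
 [ 489.  214.   78.]
 [ 496.   35.   78.]
 [ 613.  221.   78.]
 [ 623.   40.   78.]]
```

View pics/t1.png

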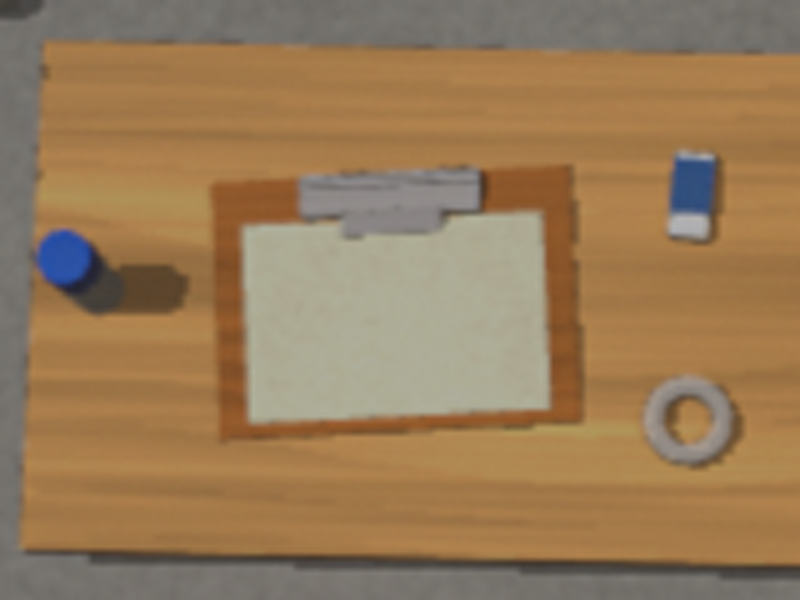

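The crop confirms it: brown board, corners at crop (211,184), (572,166), (582,423) and (221,438), with a steel clip on the far side at about (390,193). Next I'll put the open fingers behind the far side and pull towards -x.

```bash
python3 - <<'E'
from h import *
s=snapshot("top")
b=np.array([[211,184],[572,166],[582,423],[221,438],[300,176],[480,168]])/5+[180,140]
print(ray(s,b,80).round(1))
r=np.array([[45,42],[800,54],[22,550],[800,565]])/5+[180,140]
print(ray(s,r,75).round(1))
x=sense();print(x["tool_pos"],x["tcp_rot"],x["finger_gap"],x["time"],x["ft_force"])
E
```

```text
[[613.2 219.9  80. ]
 [624.9  38.8  80. ]
 [494.7  31.4  80. ]
 [484.7 210.6  80. ]
 [617.9 175.3  80. ]
 [623.3  85.   80. ]]
[[686.4 307.3  75. ]
 [685.5 -75.2  75. ]
 [427.8 308.3  75. ]
 [426.  -77.8  75. ]]
[ 200.58638939 -565.50368063  192.83342049] [ 1.79995438e+02 -1.35566621e-03  1.95253691e+01] 85.42966773596197 0.75 [ 0.3949645   0.20990817 -0.31943185]
```

send_rows(steps=[[[0,0,1.6],[0,0,0]],[[1,1.5,1.6],[0,0,-0.05]],[[2,3,1.6],[0,0,-0.1]],[[3.2,4.9,1.6],[0,0,-0.17]],[[4.4,6.7,1.6],[0,0,-0.24]],[[5.6,8.5,1.6],[0,0,-0.34]],[[6.8,10.3,1.6],[0,0,-0.34]],[[8,12.1,1.6],[0,0,-0.34]],[[9.2,14,1.6],[0,0,-0.34]],[[10.4,15.8,1.6],[0,0,-0.34]]], fingers=0)

```text
time: 2.0
tool_pos: [501.5, -107.9, 241.2]
tcp_rot: [180.0, -0.1, 0.0]
ft_force: [1.3, -1.3, -0.9]
finger_gap: 85.3
grip_force: 0.0
```

send_rows(steps=[[[1.2,1.8,0],[0,0,0]],[[2.4,3.6,0],[0,0,0]],[[3.6,5.4,0],[0,0,0]],[[4.7,7.4,0],[0,0,0]],[[4.7,7.4,-1.5],[0,0,0]],[[4.7,7.4,-3],[0,0,0]],[[4.7,7.4,-4],[0,0,0]],[[4.7,7.4,-4],[0,0,0]],[[4.7,7.4,-4],[0,0,0]]])

```text
time: 3.12
tool_pos: [642.5, 112.3, 122.6]
tcp_rot: [-180.0, -0.1, 0.0]
ft_force: [0.0, 0.2, -0.4]
finger_gap: 85.4
grip_force: 0.0
```

```bash
python3 - <<'E'
from h import *
s=snapshot("wrist");save(s,"w0.png")
x=sense();print(x["tool_pos"],x["tcp_rot"],x["time"],x["ft_force"])
p=lambda X:proj(s,X).round().tolist()
print(p([[619,131,80],[655,130,75],[613,220,80],[625,39,80]]))
E
```

```text
[643.01711343 112.35608512 123.39513574] [-1.79980925e+02 -2.02588839e-01  3.93403677e-02] 3.175 [0.79712847 0.27029009 0.66929455]
[[287.0, 293.0], [288.0, 230.0], [132.0, 303.0], [449.0, 283.0]]
```

View pics/w0.png

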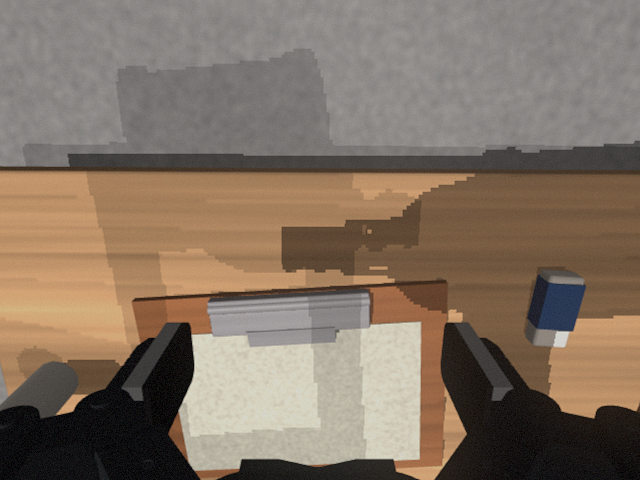

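The wrist view shows the clipboard's far corners at (134,299) and (447,281), matching the estimate, with the clip at (290,310). The area behind the board is clear, so I'll shift slightly and go down behind it.

send_rows(steps=[[[0.35,0.6,0],[0,0,0]],[[0.35,0.6,-0.6],[0,0,0]],[[0.35,0.6,-1.2],[0,0,0]],[[0.35,0.6,-1.5],[0,0,0]],[[0.35,0.6,-1.6],[0,0,0]],[[0.35,0.6,-1.6],[0,0,0]]])

```text
time: 3.92
tool_pos: [652.0, 130.0, 72.7]
tcp_rot: [180.0, 0.0, 0.0]
ft_force: [1.0, -0.3, 0.4]
finger_gap: 85.0
grip_force: 0.0
```

send_rows(steps=[[[0,0,-0.1],[0,0,0]],[[0,0,-0.2],[0,0,0]],[[0,0,-0.27],[0,0,0]],[[0,0,-0.27],[0,0,0]]])

```text
time: 4.42
tool_pos: [651.9, 130.3, 64.4]
tcp_rot: [180.0, 0.0, 0.0]
ft_force: [-0.0, 0.4, 0.1]
finger_gap: 85.2
grip_force: 0.0
```

```bash
python3 - <<'E'
from h import *
s=snapshot("side");save(s,"s1.png",(170,190,370,340),4);x=sense();print(x["tool_pos"],x["ft_force"])
E
```

```text
[651.93760034 130.2990326   64.55920515] [-0.08263706 -0.60580086  0.28473357]
```

View pics/s1.png

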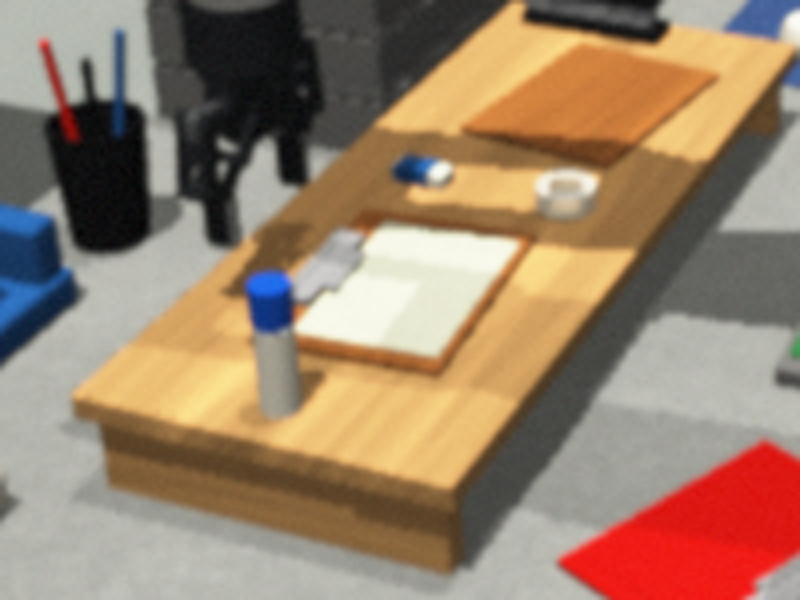

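```bash
python3 - <<'E'
from h import *
s=snapshot("side")
for z in (75,80,90,100,110,120): print(z,((proj(s,[[652,175,z],[652,187,z],[652,73,z],[652,85,z],[615,175,z],[686,187,z]])-[170,190])*4).round().tolist())
print(((proj(s,[[686,307,75],[427,308,75],[613,220,80],[485,210,80]])-[170,190])*4).round().tolist())
E
```

```text
75 [[228.0, 294.0], [218.0, 303.0], [304.0, 224.0], [295.0, 232.0], [277.0, 305.0], [174.0, 294.0]]
80 [[227.0, 288.0], [218.0, 297.0], [303.0, 218.0], [295.0, 225.0], [276.0, 298.0], [173.0, 287.0]]
90 [[226.0, 275.0], [216.0, 284.0], [302.0, 205.0], [293.0, 213.0], [275.0, 285.0], [171.0, 274.0]]
100 [[224.0, 262.0], [215.0, 270.0], [301.0, 192.0], [292.0, 200.0], [274.0, 272.0], [170.0, 261.0]]
110 [[223.0, 248.0], [213.0, 257.0], [300.0, 180.0], [291.0, 187.0], [273.0, 259.0], [168.0, 248.0]]
120 [[221.0, 235.0], [212.0, 244.0], [298.0, 167.0], [290.0, 174.0], [271.0, 245.0], [166.0, 234.0]]
[[68.0, 389.0], [450.0, 481.0], [244.0, 333.0], [433.0, 365.0]]
```

The side view shows the fingertips at crop (225,238) and (290,185). That looks higher above the riser than the TCP reading suggests, so I'll take a fresh pair of pictures before going further.

```bash
python3 - <<'E'
from h import *
s=snapshot("side");a=cv2.resize(s["img"][190:300,190:290],None,fx=4,fy=4,interpolation=cv2.INTER_CUBIC)
w=snapshot("wrist");b=cv2.resize(w["img"],None,fx=.6,fy=.6)
im=np.zeros((440,790,3),np.uint8);im[:,:400]=a;im[:288,402:786]=b
cv2.imwrite("pics/c1.png",im[:,:,::-1]);x=sense();print(x["tool_pos"],x["joint_pos"],x["tcp_rot"],w["pose"][:3,3])
print(proj(s,[x["tool_pos"],[652,175,77],[652,85,77]])-[190,190])
E
```

```text
[652.1303192  130.31425975  64.80725368] [ 6.88568525e+00  2.23088952e+01  8.14516097e+01 -1.28415877e-03
  7.62287693e+01  9.68383664e+01] [-1.79999961e+02 -1.07979656e-02  4.76244028e-02] [731.7124648  132.00542396 246.65773906]
[[45.84083209 68.83171288]
 [36.91182314 72.94790517]
 [53.73232421 57.28309181]]
```

View pics/c1.png

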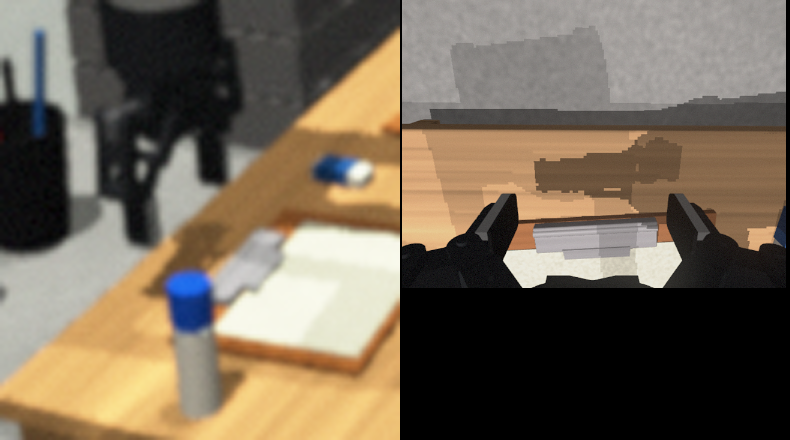

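The side and wrist views show the tips near z ≈ 112 rather than 77. I'll triangulate to settle it.

```bash
python3 - <<'E'
from h import *
s=snapshot("side");w=snapshot("wrist")
def line(c,p): 
    o=c["pose"][:3,3]; q=ray(c,p,50)[0]; return o,(q-o)/np.linalg.norm(q-o)
def tri(a,b):
    (o1,d1),(o2,d2)=a,b
    t=np.linalg.lstsq(np.c_[d1,-d2],o2-o1,rcond=None)[0]
    A=o1+d1*t[0];B=o2+d2*t[1]; return ((A+B)/2).round(1),np.linalg.norm(A-B).round(1)
L=np.array([140,243])/4+190; R=np.array([212,185])/4+190
wl=(np.array([512,197])-[402,0])/.6; wr=(np.array([676,197])-[402,0])/.6
print(tri(line(s,L),line(w,wl)),tri(line(s,R),line(w,wr)))
t=sense()["tool_pos"]
print("TCP in wrist",proj(w,t),w["K"][0,0],w["pose"].round(3))
for z in (65,78,95,114): print(z,ray(w,[wl,wr],z).round().tolist())
# riser check: same board corner in both
print(tri(line(s,np.array([345,365])/4+190),line(w,[0,0])))
E
```

```text
(array([655.1, 177. , 113.5]), np.float64(4.8)) (array([654.1,  81.2, 109. ]), np.float64(1.3))
TCP in wrist [[320.40141507 285.21707503]] 431.043179557105 [[ 0.00000e+00  9.51000e-01  3.08000e-01  7.31731e+02]
 [-1.00000e+00 -0.00000e+00  1.00000e-03  1.32001e+02]
 [ 1.00000e-03 -3.08000e-01  9.51000e-01  2.46715e+02]
 [ 0.00000e+00  0.00000e+00  0.00000e+00  1.00000e+00]]
65 [[630.0, 195.0, 65.0], [630.0, 66.0, 65.0]]
78 [[637.0, 191.0, 78.0], [637.0, 70.0, 78.0]]
95 [[647.0, 185.0, 95.0], [647.0, 77.0, 95.0]]
114 [[657.0, 178.0, 114.0], [657.0, 84.0, 114.0]]
(array([638.9, 182.3,  79.7]), np.float64(258.3))
```

Both cameras agree that the open tips are at z ≈ 111 (x 655, y 81 and 177). So there's still about 32 mm to go, and I'll go down in checked steps.

send_rows(steps=[[[0,0,-0.2],[0,0,0]],[[0,0,-0.4],[0,0,0]],[[0,0,-0.6],[0,0,0]],[[0,0,-0.7],[0,0,0]],[[0,0,-0.7],[0,0,0]]])

```text
time: 5.35
tool_pos: [651.7, 130.2, 43.2]
tcp_rot: [180.0, 0.0, 0.0]
ft_force: [1.0, 0.3, -0.1]
finger_gap: 85.3
grip_force: 0.0
```

```bash
python3 - <<'E'
from h import *
s=snapshot("side");a=cv2.resize(s["img"][190:300,190:290],None,fx=4,fy=4,interpolation=cv2.INTER_CUBIC)
w=snapshot("wrist");b=cv2.resize(w["img"],None,fx=.6,fy=.6)
im=np.zeros((440,790,3),np.uint8);im[:,:400]=a;im[:288,402:786]=b
cv2.imwrite("pics/c2.png",im[:,:,::-1]);x=sense();print(x["tool_pos"],x["ft_force"])
E
```

```text
[652.17805754 130.30089466  43.85319942] [-0.25901024  0.70011388 -0.57488804]
```

View pics/c2.png

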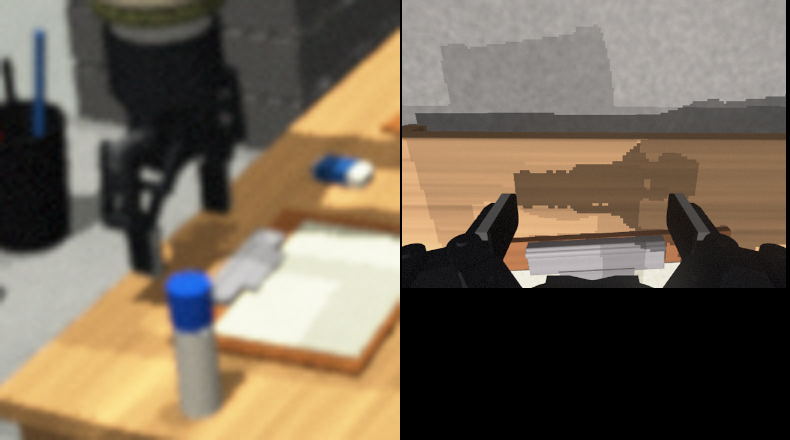

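The tips are now at side-crop (145,270) and (215,208), still clear of the riser and behind the clip. I'll go down slowly.

send_rows(steps=[[[0,0,-0.1],[0,0,0]],[[0,0,-0.2],[0,0,0]],[[0,0,-0.27],[0,0,0]],[[0,0,-0.27],[0,0,0]]])

```text
time: 5.95
tool_pos: [651.8, 130.3, 35.2]
tcp_rot: [180.0, 0.0, 0.0]
ft_force: [0.2, -0.3, -0.4]
finger_gap: 85.3
grip_force: 0.0
```

send_rows(steps=[[[0,0,-0.05],[0,0,0]],[[0,0,-0.1],[0,0,0]],[[0,0,-0.1],[0,0,0]]])

```text
time: 6.32
tool_pos: [651.9, 130.3, 32.4]
tcp_rot: [180.0, 0.0, 0.0]
ft_force: [-0.1, 0.4, -0.5]
finger_gap: 85.8
grip_force: 0.0
```

send_rows(steps=[[[0,0,-0.04],[0,0,0]],[[0,0,-0.07],[0,0,0]],[[0,0,-0.07],[0,0,0]]])

```text
time: 6.7
tool_pos: [652.0, 130.3, 30.4]
tcp_rot: [180.0, 0.0, 0.0]
ft_force: [0.0, -0.2, -0.7]
finger_gap: 85.4
grip_force: 0.0
```

```bash
python3 - <<'E'
from h import *
s=snapshot("side");a=cv2.resize(s["img"][220:280,200:270],None,fx=8,fy=8,interpolation=cv2.INTER_CUBIC)
cv2.imwrite("pics/c3.png",a[:,:,::-1]);x=sense();print(x["tool_pos"],x["ft_force"])
E
```

```text
[652.02220205 130.30518044  30.46758951] [0.0233315  0.08336353 0.08489606]
```

View pics/c3.png

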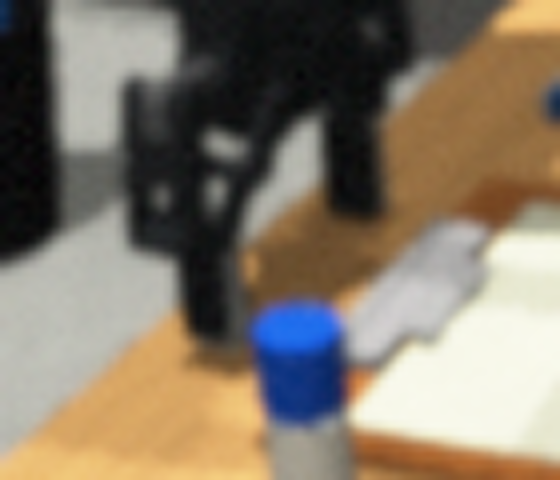

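The tip is at crop (215,345) with its contact shadow just below, so only a few mm remain. I'll feel for the riser.

send_rows(steps=[[[0,0,-0.03],[0,0,0]],[[0,0,-0.07],[0,0,0]],[[0,0,-0.07],[0,0,0]]])

```text
time: 7.12
tool_pos: [651.9, 130.3, 28.2]
tcp_rot: [180.0, 0.0, 0.0]
ft_force: [0.3, -0.9, -0.1]
finger_gap: 85.6
grip_force: 0.0
```

send_rows(steps=[[[0,0,-0.03],[0,0,0]],[[0,0,-0.03],[0,0,0]]])

```text
time: 7.38
tool_pos: [652.0, 130.3, 27.4]
tcp_rot: [180.0, 0.0, 0.0]
ft_force: [0.7, -0.4, -0.1]
finger_gap: 85.7
grip_force: 0.0
```

send_rows(steps=[[[0,0,-0.03],[0,0,0]],[[0,0,-0.03],[0,0,0]]])

```text
time: 7.62
tool_pos: [652.0, 130.3, 26.5]
tcp_rot: [180.0, 0.0, 0.0]
ft_force: [-0.3, -0.6, -0.8]
finger_gap: 85.0
grip_force: 0.0
```

send_rows(steps=[[[0,0,-0.03],[0,0,0]],[[0,0,-0.03],[0,0,0]]])

```text
time: 7.88
tool_pos: [652.0, 130.3, 25.6]
tcp_rot: [180.0, 0.0, 0.0]
ft_force: [-0.4, 0.2, -0.3]
finger_gap: 85.4
grip_force: 0.0
```

send_rows(steps=[[[0,0,-0.03],[0,0,0]],[[0,0,-0.03],[0,0,0]]])

```text
time: 8.12
tool_pos: [652.0, 130.3, 24.7]
tcp_rot: [-180.0, 0.0, 0.0]
ft_force: [-0.2, 0.0, -0.1]
finger_gap: 85.6
grip_force: 0.0
```

send_rows(steps=[[[0,0,-0.03],[0,0,0]],[[0,0,-0.03],[0,0,0]]])

```text
time: 8.38
tool_pos: [651.9, 130.3, 23.8]
tcp_rot: [-180.0, 0.0, 0.0]
ft_force: [-0.5, 0.5, -0.9]
finger_gap: 85.5
grip_force: 0.0
```

send_rows(steps=[[[0,0,-0.03],[0,0,0]],[[0,0,-0.03],[0,0,0]]])

```text
time: 8.62
tool_pos: [652.2, 130.3, 23.4]
tcp_rot: [-180.0, -0.0, 0.0]
ft_force: [-2.0, -0.3, 3.9]
finger_gap: 85.2
grip_force: 1.9
```

send_rows(steps=[[[0,0,-0.03],[0,0,0]],[[0,0,-0.03],[0,0,0]]])

```text
time: 8.88
tool_pos: [652.2, 130.3, 23.4]
tcp_rot: [180.0, -0.0, 0.0]
ft_force: [-5.3, -0.9, 9.9]
finger_gap: 85.6
grip_force: 5.0
```

```bash
python3 - <<'E'
from h import *
s=snapshot("side");a=cv2.resize(s["img"][220:280,200:270],None,fx=8,fy=8,interpolation=cv2.INTER_CUBIC)
cv2.imwrite("pics/c4.png",a[:,:,::-1]);x=sense();print(x["tool_pos"],x["ft_force"],x["time"])
E
```

```text
[652.19869145 130.31978153  23.39081513] [-5.49889964 -0.90063115 10.20338889] 8.925
```

View pics/c4.png

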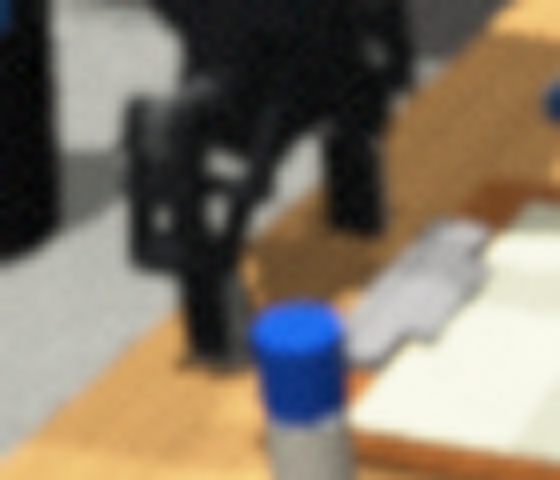

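Contact with the riser: the tip sits on its shadow at crop (215,362) and fz is 10 N. I'll raise about 3 mm and pull towards the robot.

send_rows(steps=[[[0,0,0.13],[0,0,0]],[[-0.2,0,0.13],[0,0,0]],[[-0.4,0,0.13],[0,0,0]],[[-0.6,0,0.13],[0,0,0]],[[-0.75,0,0.13],[0,0,0]],[[-0.9,0,0.13],[0,0,0]],[[-1.05,0,0.13],[0,0,0]],[[-1.2,0,0.13],[0,0,0]],[[-1.35,0,0.13],[0,0,0]],[[-1.5,0,0.13],[0,0,0]]])

```text
time: 10.18
tool_pos: [606.8, 130.3, 26.0]
tcp_rot: [-180.0, -0.0, 0.0]
ft_force: [1.4, -0.5, -0.8]
finger_gap: 85.3
grip_force: 0.4
```

```bash
cat > m.py <<'E'
from h import *
x=sense();print(x["tool_pos"],x["ft_force"],x["time"])
w=snapshot("top")
for r in finder.trace("clipboard","top"):
    b=np.array(r["box"])*[640,480,640,480]
    c=max(cv2.findContours(r["mask"].astype(np.uint8),0,1)[0],key=cv2.contourArea)
    q=cv2.boxPoints(cv2.minAreaRect(c)); print(round(r["confidence"],2),b.round(),ray(w,q,80).round(1).tolist())
E
python3 m.py
```

```text
[606.78652887 130.30800479  26.01813363] [ 1.38646667 -0.52302848 -0.75694715] 10.175
0.84 [187. 270.  20.  53.] [[246.0, 304.7, 80.0], [375.8, 303.2, 80.0], [373.7, 248.1, 80.0], [244.0, 250.2, 80.0]]
0.67 [221. 185.  70.  52.] [[594.3, 224.1, 80.0], [602.6, 111.8, 80.0], [523.9, 105.2, 80.0], [515.6, 216.9, 80.0]]
```

send_rows(steps=[[[-0.2,0,0],[0,0,0]],[[-0.4,0,0],[0,0,0]],[[-0.6,0,0],[0,0,0]],[[-0.8,0,0],[0,0,0]],[[-1.0,0,0],[0,0,0]],[[-1.2,0,0],[0,0,0]],[[-1.4,0,0],[0,0,0]],[[-1.6,0,0],[0,0,0]],[[-1.8,0,0],[0,0,0]],[[-2.0,0,0],[0,0,0]]])

```text
time: 11.52
tool_pos: [546.7, 130.3, 26.0]
tcp_rot: [-180.0, -0.0, 0.0]
ft_force: [2.7, 0.1, 0.3]
finger_gap: 85.6
grip_force: 0.7
```

```bash
python3 m.py; python3 - <<'E'
from h import *
t=snapshot("top");s=snapshot("side")
im=np.zeros((560,800,3),np.uint8)
im[:480,:480]=cv2.resize(t["img"][150:270,190:310],None,fx=4,fy=4,interpolation=cv2.INTER_CUBIC)
im[:480,484:800]=cv2.resize(s["img"][210:330,220:299],(316,480),interpolation=cv2.INTER_CUBIC)
cv2.imwrite("pics/d1.png",im[:,:,::-1])
E
```

```text
[546.69783855 130.29453822  26.0261479 ] [2.69113532 0.07908388 0.34956291] 11.525
0.82 [366. 279.  84.  78.] [[276.3, -142.3, 80.0], [369.2, -288.8, 80.0], [262.1, -355.4, 80.0], [170.7, -209.7, 80.0]]
0.64 [221. 209.  70.  53.] [[536.0, 224.4, 80.0], [545.3, 111.8, 80.0], [442.5, 102.5, 80.0], [433.4, 214.1, 80.0]]
0.6 [188. 277.  21.  46.] [[267.9, 306.5, 80.0], [368.2, 260.4, 80.0], [341.0, 203.4, 80.0], [241.2, 249.8, 80.0]]
0.29 [428. 162.  23.  48.] [[534.2, -297.1, 80.0], [665.9, -306.7, 80.0], [663.5, -349.6, 80.0], [531.9, -339.5, 80.0]]
```

View pics/d1.png

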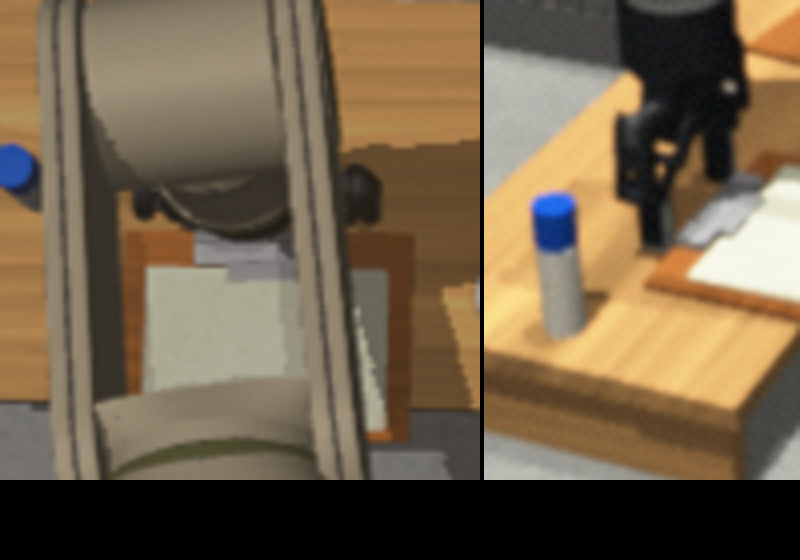

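The board is parallel to the edge: its far side is at crop row 232, and its front-right corner at (410,442) is just past the riser's edge at row ~408. I'll measure what remains.

```bash
python3 - <<'E'
from h import *
t=snapshot("top")
q=lambda a:np.array(a)/4+[190,150]
print("front R, far R, far L",ray(t,[q([410,442]),q([414,232]),q([125,232])],80).round(1),"edge",ray(t,[q([475,409]),q([10,402])],75).round(1))
print(sense()["time"])
E
```

```text
front R, far R, far L [[405.2  39.3  80. ]
 [536.4  39.4  80. ]
 [533.9 219.6  80. ]] edge [[ 4.267e+02 -3.000e-01  7.500e+01]
 [ 4.269e+02  2.882e+02  7.500e+01]]
11.775
```

About 22.5 mm sticks out now. I'll push another 17.5 mm, then back off and lift away.

send_rows(steps=[[[-0.15,0,0],[0,0,0]],[[-0.3,0,0],[0,0,0]],[[-0.45,0,0],[0,0,0]],[[-0.58,0,0],[0,0,0]],[[-0.58,0,0],[0,0,0]],[[-0.58,0,0],[0,0,0]],[[-0.2,0,0],[0,0,0]],[[0.4,0,0],[0,0,0]],[[0.6,0,0.5],[0,0,0]],[[0.6,0,2],[0,0,0]]])

```text
time: 13.02
tool_pos: [563.3, 129.9, 84.5]
tcp_rot: [180.0, 0.3, 0.0]
ft_force: [-0.2, -0.2, -0.4]
finger_gap: 85.6
grip_force: 0.0
```

send_rows(steps=[[[0,0,1.5],[0,0,0]],[[0,0,3],[0,0,0]],[[0,0,4.5],[0,0,0]],[[0,-2,5],[0,0,0]],[[0,-4,5],[0,0,0]],[[0,-6,5],[0,0,0]],[[0,-8,5],[0,0,0]],[[0,-10,5],[0,0,0]],[[0,-10,5],[0,0,0]],[[0,-10,5],[0,0,0]]])

```text
time: 14.28
tool_pos: [565.1, -169.6, 236.7]
tcp_rot: [-180.0, -0.0, -0.0]
ft_force: [1.1, 0.0, -0.5]
finger_gap: 85.8
grip_force: 0.0
```

```bash
python3 m.py
```

```text
[ 565.10429341 -169.61324067  236.69533515] [ 1.07581217  0.01635839 -0.52620843] 14.275
0.95 [185. 272.  83.  74.] [[266.8, 307.5, 80.0], [380.0, 254.4, 80.0], [304.1, 98.0, 80.0], [192.3, 152.1, 80.0]]
0.8 [220. 216.  72.  53.] [[388.0, 220.4, 80.0], [521.1, 221.3, 80.0], [518.6, 39.4, 80.0], [385.7, 40.5, 80.0]]
0.56 [377. 277.  75.  81.] [[276.3, -139.8, 80.0], [373.4, -288.8, 80.0], [264.6, -358.3, 80.0], [169.2, -210.2, 80.0]]
```

The unobstructed top view puts the front side at x ≈ 387-388, about 39 mm past the edge and within about 1° of parallel. The arm is clear.

```bash
python3 -c "
from bench import order
print(order.hand_in())"
```

```text
the job is handed in; nothing more can be done
None
```

The clipboard was slid to about 39 mm past the riser's front edge, within about 1° of parallel by the top camera, and the job was handed in at about 14 s with the arm clear; no verdict came back, and I did not re-measure the bystanders, though the arm stayed clear of them.

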